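# Fill the foot tray and gauge a foot

## Robot

A 6-joint arm with a two-finger parallel gripper is mounted at the origin on the work surface. World frame = base frame: x ahead of the robot, y to its left, z up, the work surface at z = 0. Lengths are in m, angles in rad, forces in N, time in s.
With the tool pointing down it reaches from about 0.35 to 0.975 m from the base axis. Payload 4.9 kg.
Tool frame: the origin (TCP) lies midway between the tips of the shut fingers; the grasp point (between the pads) lies 19 mm behind it; z points along the fingers, y is the line along which they close (so a half turn about z gives the same grasp; the last joint's range is limited). The gripper opens to 85 mm and grips with 20 to 120 N. Pads are 22 mm wide; open, the fingers measure 114 mm over their backs; the gripper's body (76 mm by 85 mm) begins 54 mm behind the grasp point. The pads swing forward as they close: fully open they stand 13 mm farther back than shut.
Start: joints at [1.117, 0.053, 1.613, -0, 1.476, -0.119], TCP at [0.205, 0.59, 0.231] pointing down, gripper open.
Joint ranges: [-3.01, 3.01], [-1.01, 2.22], [0.06, 2.58], [-1.02, 4.17], [0.09, 2.62], [-3.14, 3.14]. Speed limits (rad/s): [2.57, 2.57, 3.14, 3.14, 3.14, 3.14].

## Interface

Orientations are given as a rotation vector (axis times angle).
In Python, from station import ctrl gives the robot as it stands. The module is installed in compiled form; this text tells all that it offers.
- The arm moves only by the shell command python3 -m handwheel 'ROWS' [OPENING] [FORCE]. ROWS is JSON, a list of rows, each a list of 2 entries, a list of its own where there are three numbers: the shift along the tool's x, y, z in cm, then the turn, a rotation vector about the tool's x, y, z in rad. In form: [[[tx, ty, tz], [ax, ay, az]], ...]. A call has 1 to 5 rows; each row is the pose to reach, as a shift and turn from the pose commanded when the call began, along the tool's axes at that moment; what a row does not reach only later rows make up. A row lasts 1/8 s, in which the tool goes at most 62.5 mm and 10.7 degrees, less where a joint would pass 70% of its speed; a pose out of reach is approached as far as the arm can. A call with a gripper value outside its range is refused whole. OPENING is the gripper's target within -1 to 1 (shut at 1, half-way at 0, fully open at -1), set as the call begins (- or left out, the last holds). The fingers move at their own pace and stop on an object; FORCE is the grip in N (left out, the last holds). Time passes only in rows, so rows that repeat a pose let the fingers close. It gives the time, the measured TCP pose, the force, the opening and the grip force at its end, in the units of the state.
- ctrl.get_obs(): the state, without advancing time (a new reading comes with each control period).
- ctrl.get_image(name): name is "scene" or "top" or "wrist"; returns the picture (384x512x3 uint8, blue, green, red); there is no depth.
- ctrl.calibration(name): a dict with "fx", "fy", "cx", "cy" (pixels), "R" (3x3) and "t" (3): a world point X has camera coordinates R X + t. Camera axes: x right, y down, z forward; pixel columns grow to the right and rows downward; lengths in m; the calibration is good to about 2 mm. A picture is of the moment at which its call begins: read the wrist's pose just before it. calibration takes no time and is no camera call; for the wrist camera it gives the pose at the moment of the call.
- ctrl.finish_job(): hands the job in; it is judged then, once.
Trained networks look in the newest picture that a camera, given by its name, has taken for a name from the list of things; names that differ only in an ending like _2 or _b are one class to them, and where a whole thing is asked for, a point or a joint stands for the part that bears it (a point fixed in the world has none). Each returns a list of dicts, best first, with "score" (0 to 1); they miss things now and then, are a little off and sometimes report something else, mostly with a low value. They report only what shows in the picture. A call takes as long as a camera call. They do not tell look-alikes from the thing itself.
- ctrl.look_for(camera, query): "position" ([column, row] in pixels, amid what is visible of it).
- ctrl.landmark_of(camera, query): "position" ([column, row] in pixels: a listed point, or the origin of a listed thing).
The state is a dict: "t": time; "q": joint angles; "dq": joint speeds; "effort": joint torques, N m; "tool_pos": TCP position; "tool_rot": TCP orientation; "contact_force": force on the tool from outside, world axes, zero at the start; "wrist_torque": the same for the moment, N m; "opening": finger opening in m; "grip_force": force on a finger pad.
Only numpy, scipy, OpenCV 4.12 (cv2) and the standard library are available. Lean on these libraries where they do the work, as an engineer would, in place of code of your own. Each camera call takes 0.05 s, during which the arm holds its last target. There are 200 camera calls.

## Task

Stand the two loose black feet in the two empty nests of the inspection tray so that both rows are complete. Then take the plunger gauge out of its stand and hold it upright with its tip on the steel disc on top of the foot you have just added in the row marked by the round stud, pressing gently so that the plunger is about half-way in. Finish while still holding the gauge there like that, and leave everything else where it is.

Things in the scene. Friction and masses are not known exactly. Their poses are not given: they have to be found in the camera images.
- tray: fixed plywood plate 150 (x) x 280 (y) x 14 mm; six round nests 44 mm wide, 8 mm deep (floor 6 mm above the table) in two rows along y: tray x = +40 and -40, y = -95, -15, +65 mm. Hubs of neighbouring feet stand 52 mm apart. Origin: centre of underside, z up. Empty: middle nest of the +x row, y = -95 nest of the -x row. Place and yaw (to 0.35 rad) vary
- nest_far (a point): centre of the floor of the empty middle nest in the tray's +x row; axes as the tray's
- nest_near (a point): centre of the floor of the empty end nest (y = -95 mm) in the tray's -x row; axes as the tray's
- row_stud: round dark steel stud, 22 mm wide and 14 mm high, fixed on the tray's +y end strip (tray y = +118 mm) in line with one of the two rows (tray x = +40 or -40 mm; it varies): it marks the row whose new foot is to be gauged. Origin at the centre of its underside
- row_bar: straight dark steel bar, 50 x 10 x 14 mm lying along the tray x, fixed likewise at the end of the other row. Origin at the centre of its underside
- foot1: black plastic machine foot, one of two identical ones standing loose on the table at the start: round flange 40 mm wide and 10 mm high below, plain round hub 28 mm wide above it, 46 mm high in all, 60 g. Grip the hub. Origin at the centre of its underside, z up through the hub
- foot2: black plastic machine foot, one of two identical ones standing loose on the table at the start: round flange 40 mm wide and 10 mm high below, plain round hub 28 mm wide above it, 46 mm high in all, 60 g. Grip the hub. Origin at the centre of its underside, z up through the hub
- foot1_spot (a point): centre of the flush steel disc, 18 mm wide, on the flat top of foot1, 46 mm above its underside: the spot to gauge
- foot2_spot (a point): the same spot on foot2
- gauge: hand-held plunger gauge, round bar, 0.18 kg, upright in its stand. Origin on its axis at the lower end of the nose, z up. Nose 26 mm wide, z 0 to 40 mm; collar 42 mm wide, 40 to 48, resting on the stand's top; grey barrel to grip 28 mm wide, 48 to 120 (top). The free plunger sticks out 20 mm below the nose. Lift straight up 65 mm to draw it out
- gauge_tip (a point): rounded tip (8 mm wide) of the gauge's plunger, on the gauge's axis, 20 mm below the gauge's origin when the plunger is free
- plunger (a joint): how far the gauge's plunger is pushed in, in m: 0 = fully out, 0.012 = fully in, springy: 1.2 N at the start of the travel, 3.6 N half-way (0.006), 6 N at the end; beyond that it is rigid
- stand: square grey stand fixed to the table, 70 x 70 x 70 mm, with an upright through-hole 30 mm wide in which the gauge's nose and plunger hang. Origin at the centre of its underside
- seated1: one of four identical black feet (same size and make as foot1) already standing in the tray's other nests; leave it there. Origin at the centre of its underside
- seated2: one of four identical black feet (same size and make as foot1) already standing in the tray's other nests; leave it there. Origin at the centre of its underside
- seated3: one of four identical black feet (same size and make as foot1) already standing in the tray's other nests; leave it there. Origin at the centre of its underside
- seated4: one of four identical black feet (same size and make as foot1) already standing in the tray's other nests; leave it there. Origin at the centre of its underside
- tape: bystander, leave alone: cardboard ring (tape core), 90 mm wide, 24 mm high, lying flat. Origin at the centre of its underside
- collar: bystander, leave alone: steel shaft collar, 34 mm wide, 10 mm high, lying near the loose feet. Origin at the centre of its underside
- screwdriver: bystander, leave alone: screwdriver lying beyond the tray
- bottle: bystander, leave alone: white plastic bottle, 56 mm wide, 130 mm high. Origin at the centre of its underside
- cup: bystander, leave alone: grey plastic bowl, 90 mm wide, 50 mm high. Origin at the centre of its underside
- carton: bystander, leave alone: small cardboard carton, 110 x 80 x 60 mm. Origin at the centre of its underside
Things that resemble listed ones, but are neither listed nor needed, are in the scene too. Leave any red look-alike of the gauge alone.

How it is judged:
By the outcome, as a careful person would: the job done as asked, in the order asked, and still so for the second after the job is handed in, while the arm keeps its last pose, push and grip.
It also fails if it takes over 70 s, if anything falls off the work surface, if the arm or the gripper's body presses on something with over 40 N, if the wrist force passes 120 N, or if a joint passes its speed limit or range.

## Working session

There is one attempt and no reset: what is moved stays moved. The work goes in short steps, Python scripts to look and compute and a shell command to move; the robot and the scene stay as the last step left them, time stands still between calls to the robot, and variables do not carry over. Pictures are saved under pics/ and viewed, at most 10 in all, crops included, and the job is handed in when it is done.

```bash
mkdir -p pics
cat > h.py <<'E'
import numpy as np, cv2, json
from station import ctrl
from scipy.spatial.transform import Rotation as Rn
def ray(c,uv,z,cal=None):
    k=cal or ctrl.calibration(c); R=np.array(k["R"]);t=np.array(k["t"])
    d=R.T@np.array([(uv[0]-k["cx"])/k["fx"],(uv[1]-k["cy"])/k["fy"],1]);o=-R.T@t
    return o+d*(z-o[2])/d[2]
def proj(c,X):
    k=ctrl.calibration(c);p=np.array(k["R"])@X+np.array(k["t"]);return k["fx"]*p[0]/p[2]+k["cx"],k["fy"]*p[1]/p[2]+k["cy"]
def delta(target,yaw=None):
    "shift in tool axes, cm, from measured pose"
    o=ctrl.get_obs();R=Rn.from_rotvec(o["tool_rot"])
    return R.inv().apply(np.array(target)-o["tool_pos"])*100
E
python3 - <<'E'
from h import *
o=ctrl.get_obs();print(o)
a=ctrl.get_image("top");cv2.imwrite("pics/top.png",cv2.resize(a,(800,600)))
for q,z in [("foot1",0),("seated1",.006),("gauge",.03),("stand",0),("row_stud",.014),("row_bar",.014),("tray",0),("nest_far",.006),("nest_near",.006),("foot1_spot",.046),("gauge_tip",.01),("tape",0),("collar",0),("bottle",0),("cup",0),("carton",0)]:
    for d in ctrl.landmark_of("top",q): print(q,round(d["score"],2),np.round(d["position"],1),np.round(ray("top",d["position"],z),4))
a=ctrl.get_image("scene");cv2.imwrite("pics/scene.png",cv2.resize(a,(800,600)))
E
```

```text
{'t': 0.0, 'q': array([ 1.11704601e+00,  5.33659829e-02,  1.61429933e+00,  7.95496605e-06,
        1.47599969e+00, -1.19031305e-01]), 'dq': array([-0.00067392, -0.00175136,  0.00028494, -0.00181623,  0.00074605,
        0.00014247]), 'effort': array([-2.90627404e-04, -3.93690956e+01, -3.70175529e+01, -1.74523120e-04,
        7.05780520e-03, -1.93313508e-05]), 'tool_pos': array([0.2050549 , 0.58974278, 0.23005418]), 'tool_rot': array([-0.52322653, -3.09711204,  0.00311854]), 'contact_force': array([-0.04215007,  0.63888792, -0.05411971]), 'wrist_torque': array([ 0.02478456,  0.02258534, -0.05274778]), 'grip_force': 0.0, 'opening': 0.0851046771925455}
foot1 0.51 [180.9 180.5] [0.5813 0.2938 0.    ]
foot1 0.39 [172.1 231.6] [0.4028 0.3228 0.    ]
seated1 0.6 [252.6 207.8] [0.4772 0.0437 0.006 ]
seated1 0.57 [302.6 189.8] [ 0.5355 -0.131   0.006 ]
seated1 0.43 [275.9 210.6] [ 0.4654 -0.0363  0.006 ]
seated1 0.39 [256.8 186.5] [0.5515 0.0275 0.006 ]
gauge 0.65 [386.4 204.3] [ 0.474  -0.4096  0.03  ]
gauge 0.5 [358.  212.8] [ 0.4476 -0.3122  0.03  ]
gauge 0.47 [370.2 244.4] [ 0.3409 -0.345
[... 228 characters left out ...]
 [184.8 201.1] [0.5057 0.277  0.014 ]
tray 0.9 [276.4 197.1] [ 0.5133 -0.0396  0.    ]
nest_far 0.69 [281.9 187.2] [ 0.5466 -0.0596  0.006 ]
nest_near 0.91 [302.5 213. ] [ 0.4547 -0.1273  0.006 ]
foot1_spot 0.67 [353.9 212. ] [ 0.4488 -0.2955  0.046 ]
foot1_spot 0.42 [170.  227.4] [0.4131 0.3204 0.046 ]
gauge_tip 0.52 [180.7 181. ] [0.5776 0.2925 0.01  ]
tape 0.79 [347.5 170.5] [ 0.6008 -0.2911  0.    ]
tape 0.23 [300.6 213.6] [ 0.4535 -0.1212  0.    ]
collar 0.53 [183.7 199.4] [0.5139 0.2835 0.    ]
collar 0.38 [178.3 179.4] [0.5855 0.303  0.    ]
bottle 0.2 [277.5 209.9] [ 0.4685 -0.042   0.    ]
cup 0.63 [136.4 170.9] [0.6203 0.4519 0.    ]
carton 0.82 [128.5 250.9] [0.3406 0.4719 0.    ]
```

View pics/top.png

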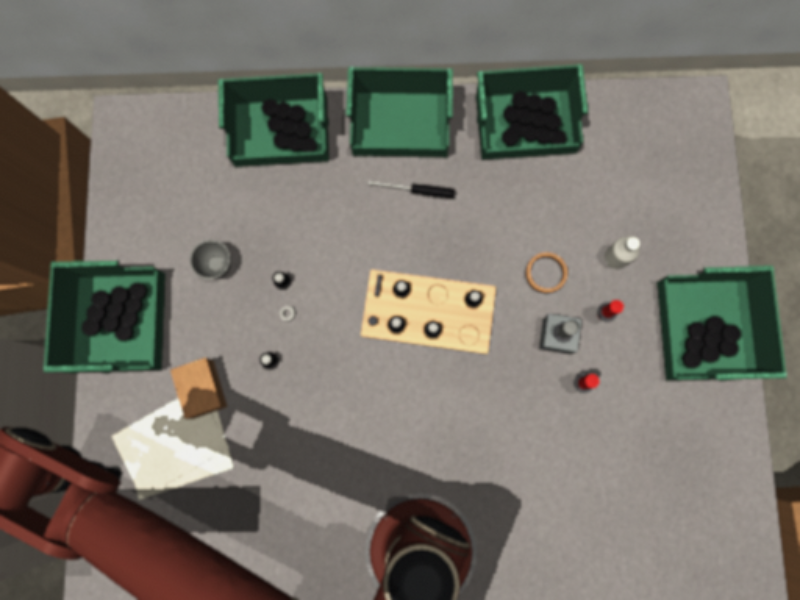

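View pics/scene.png

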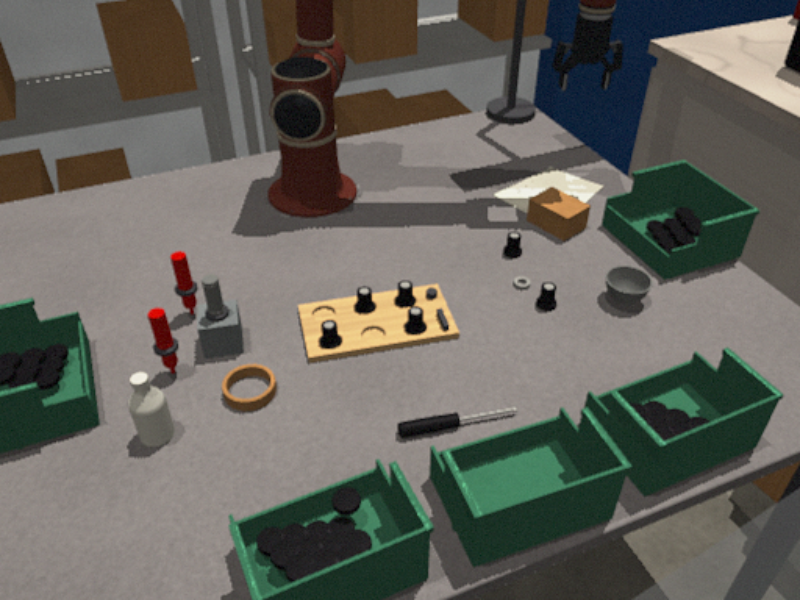

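Top view (800x600): the loose feet are at (282,279) and (269,360). The stud is at (374,321) and marks the -x (near) row; the bar is at (378,286). The empty nests are at (438,294) for far and (469,335) for near.

Gauge candidates are the grey one in the stand at (568,329), which I choose, and red look-alikes at (612,310) and (590,381). Foot candidates are the four seated in the tray and heaps in the green bins, and the collar at (287,313).

I'll move above the first loose foot, fingers along the tray diagonal.

```bash
python3 -m handwheel '[[[-30,-10.4,0],[0,0,0.6]],[[-30,-10.4,0],[0,0,0.6]],[[-30,-10.4,0],[0,0,0.6]],[[-30,-10.4,0],[0,0,0.6]],[[-30,-10.4,0],[0,0,0.6]]]' -1 40
python3 - <<'E'
from h import *
o=ctrl.get_obs();print(o["q"],delta([.56,.2938,.23]))
k=ctrl.calibration("wrist");print("cam",Rn.from_rotvec(o["tool_rot"]).inv().apply(-np.array(k["R"]).T@k["t"]-o["tool_pos"]),Rn.from_rotvec(o["tool_rot"]).inv().apply(np.array(k["R"])[2]))
E
```

```text
t: 1.52
tool_pos: [0.452, 0.3952, 0.2316]
tool_rot: [1.416, 2.804, 0.001]
contact_force: [0.7, 0.1, -0.1]
opening: 0.085
grip_force: 0.0
[ 5.94538937e-01 -5.70495606e-03  1.67178721e+00  1.11917710e-04
  1.47474453e+00 -4.13219115e-02] [-14.57420602   2.66658158   0.16091987]
cam [ 0.0702025  -0.00092307 -0.14251731] [-2.74834035e-01  5.91946249e-04  9.61491499e-01]
```

```bash
python3 -m handwheel '[[[-16,1.5,3],[0,0,0]],[[-16,1.5,3],[0,0,0]],[[-16,1.5,3],[0,0,0]],[[-16,1.5,3],[0,0,0]]]'
cat >> h.py <<'E'
def look(c,qs,name=None):
    a=ctrl.get_image(c);k=ctrl.calibration(c)
    for q,z in qs:
        for d in ctrl.landmark_of(c,q)[:4]:
            p=ray(c,d["position"],z,k);print(q,round(d["score"],2),np.round(d["position"],0),np.round(p,4),"dt",np.round(delta(p),2))
    if name: cv2.imwrite("pics/"+name,a)
    return a,k
E
python3 - <<'E'
from h import *
print(ctrl.get_obs()["tool_pos"])
look("wrist",[("foot1_spot",.046),("foot1",0)],"w1.png")
E
```

```text
t: 2.02
tool_pos: [0.5588, 0.2745, 0.2003]
tool_rot: [-1.421, -2.801, 0.002]
contact_force: [-0.0, 0.2, -0.3]
opening: 0.0853
grip_force: 0.0
[0.55878974 0.27446568 0.20029581]
foot1_spot 0.66 [154.  47.] [0.4061 0.3202 0.046 ] dt [12.47 -9.62 15.54]
foot1 0.57 [284. 168.] [0.5841 0.2968 0.    ] dt [-0.04  3.29 20.16]
```

View pics/w1.png

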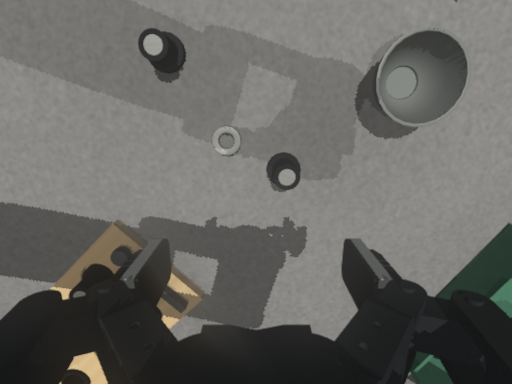

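The wrist view shows the target foot with its steel disc at (287,177). The other foot is at (153,44), the collar at (227,141) and the cup at (420,75). I'll refine from the disc itself.

```bash
cat >> h.py <<'E'
def disc(a,k,c,guess,z=.046,r=16,th=110):
    g=cv2.cvtColor(a,cv2.COLOR_BGR2GRAY);m=np.zeros_like(g);cv2.circle(m,tuple(int(v) for v in guess),r,255,-1)
    b=((g>th)&(m>0)).astype(np.uint8);n,l,s,ce=cv2.connectedComponentsWithStats(b)
    i=1+np.argmin(np.hypot(*(ce[1:]-guess).T)+(s[1:,4]<30)*99);p=ray(c,ce[i],z,k)
    print("disc",ce[i],s[i,4],np.round(p,4),"dt",np.round(delta(p),2));return p
E
python3 - <<'E'
from h import *
a=cv2.imread("pics/w1.png");k=ctrl.calibration("wrist")
g=cv2.cvtColor(a,cv2.COLOR_BGR2GRAY);print(g[177,270:305])
disc(a,k,"wrist",(287,177),r=10);disc(a,k,"wrist",(153,44),r=11)
E
```

```text
[ 54  51  51  51  54  53  53  53 118 146 149 149 150 148 148 148 147 146
 146 146 147 148 149 150 150 111  61  53  52  60 104 118 117 114 112]
disc [286.44495413 176.62844037] 218 [0.5817 0.2975 0.046 ] dt [ 0.16  3.15 15.56]
disc [152.57846154  44.00923077] 325 [0.4028 0.323  0.046 ] dt [12.85 -9.72 15.56]
```

```bash
python3 -m handwheel '[[[0.1,3.2,8],[0,0,0]],[[0.1,3.2,8],[0,0,0]],[[0.1,3.2,13],[0,0,0]],[[0.1,3.2,17],[0,0,0]],[[0.1,3.2,18.4],[0,0,0]]]' && python3 -m handwheel '[[[0,0,0],[0,0,0]],[[0,0,0],[0,0,0]],[[0,0,0],[0,0,0]],[[0,0,0],[0,0,0]],[[0,0,0],[0,0,0]]]' 1 40; python3 -m handwheel '[[[0,0,0],[0,0,0]],[[0,0,0],[0,0,0]]]'
```

```text
t: 2.8
tool_pos: [0.5801, 0.2972, 0.0144]
tool_rot: [-1.411, -2.803, 0.005]
contact_force: [-0.6, -0.9, 0.1]
opening: 0.0856
grip_force: 0.0
t: 3.42
tool_pos: [0.5844, 0.2972, 0.0197]
tool_rot: [1.415, 2.802, 0.004]
contact_force: [-0.3, -0.3, 6.7]
opening: 0.0269
grip_force: 39.9
t: 3.68
tool_pos: [0.5844, 0.2972, 0.0197]
tool_rot: [1.415, 2.802, 0.004]
contact_force: [-1.7, -0.4, 6.1]
opening: 0.0269
grip_force: 39.9
```

```bash
python3 -m handwheel '[[[0,0,-6],[0,0,0]],[[0,0,-12],[0,0,0]],[[0,0,-12],[0,0,0]],[[0,0,-12],[0,0,0]]]'
python3 - <<'E'
from h import *
a,k=look("wrist",[("foot1_spot",.16),("foot1",.12)],"w2.png")
a,k=look("top",[("nest_far",.006),("nest_near",.006),("tray",0)])
E
```

```text
t: 4.18
tool_pos: [0.5826, 0.2964, 0.1371]
tool_rot: [-1.416, -2.804, 0.0]
contact_force: [-0.3, 0.4, -0.3]
opening: 0.0272
grip_force: 39.7
foot1_spot 0.76 [80. 31.] [0.4712 0.3359 0.16  ] dt [ 9.76 -6.5  -2.49]
foot1 0.68 [ 43. 307.] [0.502  0.1726 0.12  ] dt [ -5.21 -13.71   1.51]
foot1 0.63 [110.  46.] [0.4631 0.3332 0.12  ] dt [10.02 -7.3   1.5 ]
foot1 0.56 [258. 234.] [0.5825 0.2959 0.12  ] dt [-0.08  0.09  1.46]
nest_far 0.72 [280. 189.] [ 0.5394 -0.0531  0.006 ] dt [-25.6  -24.11  12.96]
nest_far 0.72 [299. 213.] [ 0.454  -0.1146  0.006 ] dt [-25.47 -34.63  13.  ]
nest_far 0.64 [300. 191.] [ 0.5305 -0.1235  0.006 ] dt [-30.73 -29.01  12.97]
nest_far 0.49 [256. 186.] [0.553  0.0292 0.006 ] dt [-19.78 -18.13  12.95]
nest_near 0.66 [300. 212.] [ 0.4577 -0.1185  0.006 ] dt [-26.   -34.6   13.02]
tray 0.68 [275. 198.] [ 0.512  -0.0354  0.    ] dt [-22.53 -25.32  13.63]
```

View pics/w2.png

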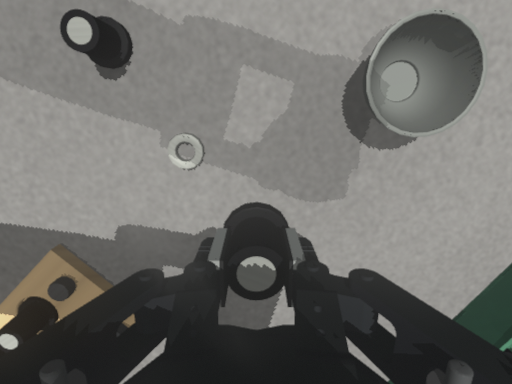

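The foot is held upright between the pads, disc at (258,270), flange below. Now carry it to where the wrist camera sees the nests.

```bash
python3 -m handwheel '[[[-32,-24,-4.3],[0,0,0]],[[-32,-24,-4.3],[0,0,0]],[[-32,-24,-4.3],[0,0,0]],[[-32,-24,-4.3],[0,0,0]],[[-32,-24,-4.3],[0,0,0]]]'; python3 -m handwheel '[[[-6,-4.5,0],[0,0,0]],[[-6,-4.5,0],[0,0,0]],[[-6,-4.5,0],[0,0,0]]]'
python3 - <<'E'
from h import *
o=ctrl.get_obs();print(o["tool_pos"])
a=cv2.imread("pics/w2.png")
a,k=look("wrist",[("nest_far",.006),("nest_near",.006),("seated1",.006),("row_stud",.0),("row_bar",0)],"w3.png")
E
```

```text
t: 5.15
tool_pos: [0.5802, -0.016, 0.1707]
tool_rot: [1.415, 2.805, 0.0]
contact_force: [0.5, -0.0, -0.3]
opening: 0.0267
grip_force: 39.8
t: 5.52
tool_pos: [0.5798, -0.0894, 0.1703]
tool_rot: [-1.417, -2.803, -0.001]
contact_force: [-0.8, 0.1, -1.4]
opening: 0.0266
grip_force: 39.8
[ 0.57976116 -0.08939285  0.17025283]
nest_near 0.29 [258. 230.] [ 0.6189 -0.1376  0.006 ] dt [-6.36  0.15 16.43]
seated1 0.88 [308.  71.] [0.5573 0.0275 0.006 ] dt [10.56  5.03 16.45]
seated1 0.71 [195. 180.] [ 0.5278 -0.1314  0.006 ] dt [-0.43 -6.81 16.45]
seated1 0.58 [188.  67.] [ 0.4606 -0.0395  0.006 ] dt [10.95 -6.72 16.45]
seated1 0.55 [251.   1.] [0.4765 0.0426 0.006 ] dt [16.6  -0.57 16.46]
row_stud 0.7 [230.  88.] [ 0.5036 -0.0314  0.    ] dt [ 9.05 -2.8  17.06]
row_bar 0.67 [350.  23.] [0.5632 0.0862 0.    ] dt [14.97  9.01 17.06]
row_bar 0.48 [230.  89.] [ 0.5045 -0.0322  0.    ] dt [ 8.94 -2.76 17.06]
row_bar 0.18 [448. 218.] [0.7869 0.0022 0.    ] dt [-5.11 21.97 17.06]
```

View pics/w3.png

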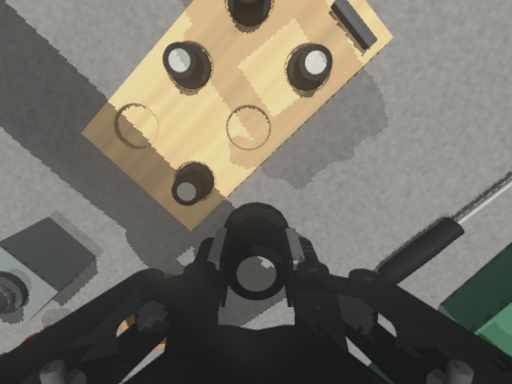

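The wrist view shows the far nest rim centred at (248,127) and the near one at (137,126). Seated discs are at (316,62), (179,61) and (186,191). I'll fit the tray pose to these.

Run:
```python
from h import *
a=cv2.imread("pics/w3.png");k=ctrl.calibration("wrist")
P=[disc(a,k,"wrist",g,.052,r=13,th=th) for g,th in [((316,62),150),((179,61),150),((186,191),85)]]
P+=[ray("wrist",g,.014,k) for g in [(248.5,127),(137,126)]]
P=np.array(P)[:,:2]
T=np.array([[40,65],[-40,-15],[40,-95],[40,-15],[-40,-95]])/1000
def fit(P,T):
    U,S,V=np.linalg.svd((T-T.mean(0)).T@(P-P.mean(0)));R=V.T@U.T
    return R,P.mean(0)-R@T.mean(0)
R,c=fit(P,T);print(np.arctan2(R[1,0],R[0,0]),c,"res mm\n",np.round(1000*(P-T@R.T-c),1))
far=R@[.04,-.015]+c;near=R@[-.04,-.095]+c;print(far,near)
np.savez("tray.npz",R=R,c=c,far=far,near=near)
# held foot spot offset
o=ctrl.get_obs();z=o["tool_pos"][2]-.0197+.046
print("held",delta(ray("wrist",(257.5,271),z,k)))
print(delta([*far,.17]),delta([*near,.17]))
```

```text
disc [315.18622449  61.90816327] 392 [0.5547 0.0278 0.052 ] dt [10.78  4.85 11.86]
disc [178.7012987   59.93246753] 385 [ 0.4629 -0.0384  0.052 ] dt [10.93 -6.48 11.86]
disc [185.95759717 191.19434629] 283 [ 0.5291 -0.1302  0.052 ] dt [-0.38 -6.62 11.86]
-0.15936841197987672 [ 0.50499738 -0.02957907] res mm
 [[-0.1 -0.4]
 [-0.2 -0.4]
 [-0.3 -0.4]
 [-0.1  0.6]
 [ 0.8  0.7]]
[ 0.54211007 -0.05073677] [ 0.45042828 -0.11702741]
held [-0.02800565 -0.01059903 -2.63000851]
[ 5.22348675 -0.84421651  0.06016378] [  5.36017637 -12.15709924   0.06048922]
```

```bash
python3 -m handwheel '[[[5.25,-0.83,0],[0,0,0]],[[5.25,-0.83,6],[0,0,0]],[[5.25,-0.83,10],[0,0,0]],[[5.25,-0.83,10.5],[0,0,0]],[[5.25,-0.83,10.5],[0,0,0]]]'; python3 -m handwheel '[[[0,0,0],[0,0,0]],[[0,0,0],[0,0,0]]]'
python3 - <<'E'
from h import *
t=np.load("tray.npz");print(delta([*t["far"],.0257]))
E
```

```text
t: 6.45
tool_pos: [0.5429, -0.0516, 0.0667]
tool_rot: [1.414, 2.804, 0.0]
contact_force: [0.7, -1.0, 0.0]
opening: 0.0267
grip_force: 39.8
t: 6.7
tool_pos: [0.5435, -0.0522, 0.0677]
tool_rot: [1.414, 2.802, 0.001]
contact_force: [0.2, -0.2, -0.2]
opening: 0.0266
grip_force: 39.8
[ 0.20799864 -0.03670436  4.19653854]
```

```bash
python3 -m handwheel '[[[0.13,0,2.5],[0,0,0]],[[0.15,0,3.3],[0,0,0]],[[0.15,0,3.6],[0,0,0]],[[0.15,0,3.8],[0,0,0]],[[0.15,0,3.8],[0,0,0]]]'
python3 - <<'E'
from h import *
t=np.load("tray.npz");o=[ctrl.get_obs() for _ in range(3)];print(delta([*t["far"],.0257]),o[0]["contact_force"],o[0]["tool_pos"])
E
python3 -m handwheel '[[[0,0,0.3],[0,0,0]],[[0,0,0.3],[0,0,0]]]'
```

```text
t: 7.32
tool_pos: [0.5416, -0.0507, 0.0283]
tool_rot: [1.415, 2.804, 0.0]
contact_force: [-0.3, -0.8, -0.8]
opening: 0.0268
grip_force: 39.8
[-0.02967499  0.03658902  0.25740371] [-0.33276317 -0.84128499 -0.78946427] [ 0.54163719 -0.05071474  0.02827362]
t: 7.58
tool_pos: [0.5419, -0.0508, 0.0257]
tool_rot: [1.415, 2.803, 0.0]
contact_force: [-1.3, -0.4, 4.7]
opening: 0.027
grip_force: 40.2
```

Floor contact came at the expected height, so the foot is in the nest. Release and rise.

```bash
python3 -m handwheel '[[[0,0,-0.2],[0,0,0]],[[0,0,-0.2],[0,0,0]],[[0,0,-0.2],[0,0,0]],[[0,0,-0.2],[0,0,0]],[[0,0,-0.2],[0,0,0]]]' -1; python3 -m handwheel '[[[0,0,-2],[0,0,0]],[[0,0,-7],[0,0,0]],[[-3,0,-12],[0,0,0]],[[-5,0,-15],[0,0,0]],[[-5,0,-15],[0,0,0]]]'
python3 - <<'E'
from h import *
a=ctrl.get_image("wrist");cv2.imwrite("pics/w4.png",a);t=np.load("tray.npz")
print(proj("wrist",np.array([*t["far"],.052])),ctrl.get_obs()["tool_pos"],ctrl.get_obs()["opening"])
disc(a,ctrl.calibration("wrist"),"wrist",proj("wrist",np.array([*t["far"],.052])),.052)
print(t["far"],delta([.4028,.323,.18]))
E
```

```text
t: 8.2
tool_pos: [0.5411, -0.0506, 0.0266]
tool_rot: [-1.415, -2.804, 0.0]
contact_force: [0.3, -0.7, -0.4]
opening: 0.0854
grip_force: 0.0
t: 8.82
tool_pos: [0.5737, -0.0923, 0.1823]
tool_rot: [1.413, 2.796, 0.002]
contact_force: [0.4, 0.3, -0.3]
opening: 0.085
grip_force: 0.0
(np.float64(256.4806945322474), np.float64(131.17591325144016)) [ 0.57191001 -0.09130364  0.17919815] 0.08549589839948157
disc [253.91961415 129.58842444] 311 [ 0.5394 -0.051   0.052 ] dt [ 5.21 -0.26 12.7 ]
[ 0.54211007 -0.05073677] [43.38174856 10.97521567 -0.178908  ]
```

```bash
python3 -m handwheel '[[[30,8,-2],[0,0,0]],[[30,8,-2],[0,0,0]],[[30,8,-2],[0,0,0]],[[30,8,-2],[0,0,0]],[[30,8,-2],[0,0,0]]]'; python3 -m handwheel '[[[9,3,2],[0,0,0]],[[9,3,2],[0,0,0]],[[9,3,2],[0,0,0]],[[9,3,2],[0,0,0]]]'
python3 - <<'E'
from h import *
a=ctrl.get_image("wrist");cv2.imwrite("pics/w5.png",a);g=proj("wrist",np.array([.4028,.323,.046]));print(g,ctrl.get_obs()["tool_pos"])
p=disc(a,ctrl.calibration("wrist"),"wrist",g,.046,r=18,th=130);print(delta([p[0],p[1],.021]))
E
```

```text
t: 9.5
tool_pos: [0.4543, 0.1998, 0.195]
tool_rot: [-1.414, -2.803, 0.003]
contact_force: [1.3, 0.3, 0.5]
opening: 0.0854
grip_force: 0.0
t: 10.0
tool_pos: [0.4269, 0.2877, 0.1756]
tool_rot: [-1.414, -2.804, 0.003]
contact_force: [0.2, 0.3, 0.1]
opening: 0.0855
grip_force: 0.0
(np.float64(258.22781098318274), np.float64(139.11050851501471)) [0.42744883 0.28746532 0.17613437]
disc [258.73992674 142.9047619 ] 273 [0.4053 0.3205 0.046 ] dt [ 3.97  0.19 13.01]
[ 3.9743179   0.19234795 15.51282571]
```

View pics/w5.png

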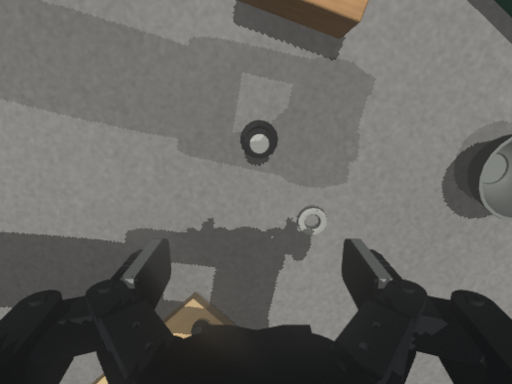

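Disc of the remaining loose foot at (259,143), collar at (312,220) clear of the finger path. Descend and grip.

```bash
python3 -m handwheel '[[[4,0.2,4],[0,0,0]],[[4,0.2,9],[0,0,0]],[[4,0.2,13],[0,0,0]],[[4,0.2,15.4],[0,0,0]],[[4,0.2,15.4],[0,0,0]]]' && python3 -m handwheel '[[[0,0,0],[0,0,0]],[[0,0,0],[0,0,0]],[[0,0,0],[0,0,0]],[[0,0,0],[0,0,0]],[[0,0,0],[0,0,0]]]' 1 40; python3 -m handwheel '[[[0,0,-6],[0,0,0]],[[0,0,-12],[0,0,0]],[[0,0,-15],[0,0,0]],[[0,0,-15],[0,0,0]],[[0,0,-15],[0,0,0]]]'
python3 - <<'E'
from h import *
a=ctrl.get_image("wrist");k=ctrl.calibration("wrist");cv2.imwrite("pics/w6.png",a);t=np.load("tray.npz");z=ctrl.get_obs()["tool_pos"][2]
b=cv2.imread("pics/w2.png");cv2.imwrite("pics/w6c.png",np.hstack([cv2.resize(x[180:320,180:340],None,fx=2.5,fy=2.5) for x in (b,a)]))
print(delta([*t["near"],.17]))
E
```

```text
t: 10.68
tool_pos: [0.4044, 0.3196, 0.0206]
tool_rot: [-1.417, -2.801, 0.007]
contact_force: [0.1, -0.1, 0.1]
opening: 0.0855
grip_force: 0.0
t: 11.3
tool_pos: [0.4065, 0.3221, 0.024]
tool_rot: [1.415, 2.804, 0.003]
contact_force: [0.3, -1.2, 5.7]
opening: 0.0264
grip_force: 39.8
t: 11.92
tool_pos: [0.4046, 0.3211, 0.1708]
tool_rot: [-1.415, -2.803, 0.004]
contact_force: [-0.5, 0.1, -1.1]
opening: 0.0267
grip_force: 39.6
[-37.97181117 -22.30757467   0.09036272]
```

View pics/w6c.png

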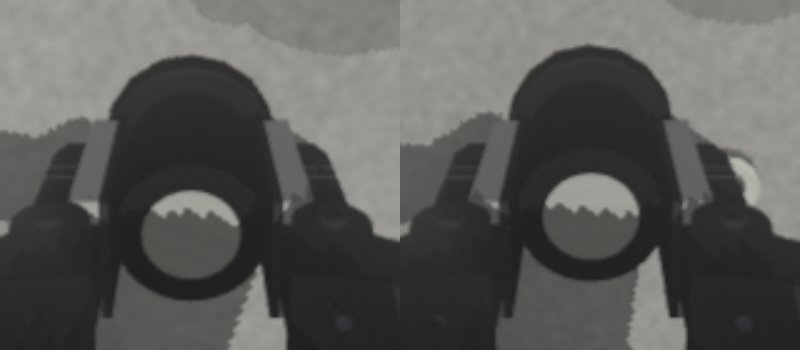

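Both pictures show the foot upright in the pads. In the new one the disc centre is at about (256,266), versus (256,274) before.

```bash
python3 - <<'E'
from h import *
k=ctrl.calibration("wrist");z=ctrl.get_obs()["tool_pos"][2]
print(delta(ray("wrist",(256,266),z+.022,k)),delta(ray("wrist",(256,274),z+.0263,k)))
E
python3 -m handwheel '[[[-30,-18,0],[0,0,0]],[[-30,-18,0],[0,0,0]],[[-30,-18,0],[0,0,0]],[[-30,-18,0],[0,0,0]],[[-30,-18,0],[0,0,0]]]'; python3 -m handwheel '[[[-14,-8.5,0],[0,0,0]],[[-14,-8.5,0],[0,0,0]],[[-14,-8.5,0],[0,0,0]],[[-14,-8.5,0],[0,0,0]],[[-14,-8.5,0],[0,0,0]]]'
python3 - <<'E'
from h import *
t=np.load("tray.npz");print(delta([*t["near"],.03]))
E
```

```text
[-0.0231059  -0.0811955  -2.19969724] [-0.17899191 -0.08153507 -2.62977165]
t: 12.6
tool_pos: [0.4341, 0.0088, 0.1704]
tool_rot: [-1.414, -2.802, 0.001]
contact_force: [1.9, -0.5, -0.4]
opening: 0.0269
grip_force: 39.7
t: 13.22
tool_pos: [0.4493, -0.1517, 0.1709]
tool_rot: [-1.414, -2.801, -0.001]
contact_force: [-0.1, -0.1, -0.4]
opening: 0.0268
grip_force: 39.8
[ 2.67386937  2.17101785 14.09174378]
```

```bash
python3 -m handwheel '[[[2.7,2.2,0],[0,0,0]],[[2.7,2.2,4],[0,0,0]],[[2.7,2.2,8],[0,0,0]],[[2.7,2.2,9.5],[0,0,0]],[[2.7,2.2,9.5],[0,0,0]]]'; python3 -m handwheel '[[[0,0,0],[0,0,0]],[[0,0,0],[0,0,0]]]'
python3 - <<'E'
from h import *
t=np.load("tray.npz");print(delta([*t["near"],.03]))
ctrl.get_image("scene");print(delta([*t["near"],.03]))
E
```

```text
t: 13.85
tool_pos: [0.4511, -0.1167, 0.0767]
tool_rot: [-1.413, -2.803, 0.0]
contact_force: [0.5, -0.2, -0.9]
opening: 0.0265
grip_force: 39.8
t: 14.1
tool_pos: [0.4531, -0.1183, 0.0796]
tool_rot: [1.414, 2.802, 0.0]
contact_force: [-0.2, -0.2, -0.5]
opening: 0.0265
grip_force: 39.8
[ 0.27633076 -0.14835057  4.95489016]
[ 0.25629136 -0.13362692  4.92765004]
```

```bash
python3 -m handwheel '[[[0.25,-0.1,2.5],[0,0,0]],[[0.25,-0.1,3.8],[0,0,0]],[[0.25,-0.1,4.4],[0,0,0]],[[0.25,-0.1,4.7],[0,0,0]],[[0.25,-0.1,4.7],[0,0,0]]]'; python3 -m handwheel '[[[0,0,0.15],[0,0,0]],[[0,0,0.15],[0,0,0]]]'
python3 - <<'E'
from h import *
t=np.load("tray.npz");print(delta([*t["near"],.03]))
E
```

```text
t: 14.78
tool_pos: [0.4498, -0.1165, 0.031]
tool_rot: [1.415, 2.804, -0.0]
contact_force: [-0.8, -0.1, -0.0]
opening: 0.0268
grip_force: 39.8
t: 15.02
tool_pos: [0.4502, -0.1167, 0.0301]
tool_rot: [1.415, 2.803, -0.0]
contact_force: [-0.5, -0.0, 3.7]
opening: 0.0267
grip_force: 40.1
[-0.04299908 -0.00386474  0.00721255]
```

```bash
python3 -m handwheel '[[[0,0,-0.2],[0,0,0]],[[0,0,-0.2],[0,0,0]],[[0,0,-0.2],[0,0,0]],[[0,0,-0.2],[0,0,0]],[[0,0,-0.2],[0,0,0]]]' -1; python3 -m handwheel '[[[0,0,-2],[0,0,0]],[[0,0,-8],[0,0,0]],[[0,0,-14],[0,0,0]],[[0,0,-20],[0,0,0]],[[-4,-2,-23],[0,0,0]]]';  python3 -m handwheel '[[[-17,-10,0],[0,0,0]],[[-17,-10,0],[0,0,0]],[[-17,-10,0],[0,0,0]],[[-17,-10,0],[0,0,0]],[[-17,-10,0],[0,0,0]]]'
python3 - <<'E'
from h import *
a,k=look("wrist",[("gauge",.03),("stand",0)])
b=ctrl.get_image("scene")
cv2.imwrite("pics/w7.png",np.hstack([cv2.resize(a,(400,300)),cv2.resize(b[130:270,90:310],(400,300))]))
cv2.imwrite("pics/w7f.png",a);print(ctrl.get_obs()["tool_pos"])
E
```

```text
t: 15.65
tool_pos: [0.4495, -0.1163, 0.0311]
tool_rot: [-1.415, -2.804, 0.0]
contact_force: [-0.5, 0.5, 0.2]
opening: 0.0856
grip_force: 0.0
t: 16.27
tool_pos: [0.4586, -0.1599, 0.266]
tool_rot: [1.407, 2.801, 0.001]
contact_force: [2.4, 1.0, 0.1]
opening: 0.0855
grip_force: 0.0
t: 16.9
tool_pos: [0.4776, -0.3566, 0.2606]
tool_rot: [-1.416, -2.803, -0.001]
contact_force: [0.2, -0.9, 0.0]
opening: 0.0853
grip_force: 0.0
gauge 0.98 [168.  93.] [ 0.3384 -0.3485  0.03  ] dt [  8.84 -10.81  23.12]
gauge 0.89 [239. 198.] [ 0.4854 -0.4057  0.03  ] dt [-4.51 -2.4  23.12]
gauge 0.68 [256. 119.] [ 0.4427 -0.3097  0.03  ] dt [ 5.75 -0.12 23.12]
[ 0.47798335 -0.35513507  0.26149871]
```

View pics/w7.png

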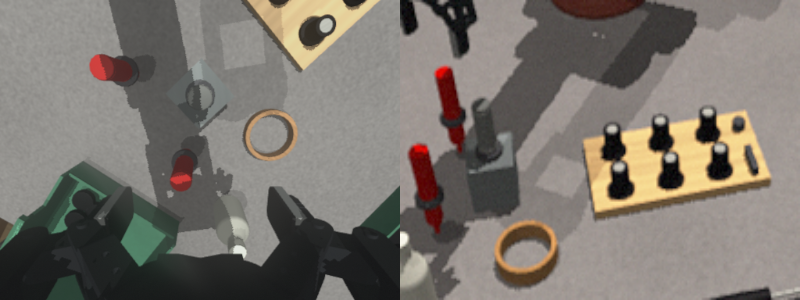

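All six feet stand in the nests in the scene crop, both rows complete. In the wrist half, the grey gauge's collar ring is at (200,97) half-scale, with the red look-alikes at (110,68) and (183,170). I'll check the choice in a close crop.

Run:
```python
from h import *
a=cv2.imread("pics/w7f.png");cv2.imwrite("pics/w8.png",cv2.resize(a[70:190,190:350],(800,600),interpolation=cv2.INTER_CUBIC))
```

```text
(no output)
```

View pics/w8.png

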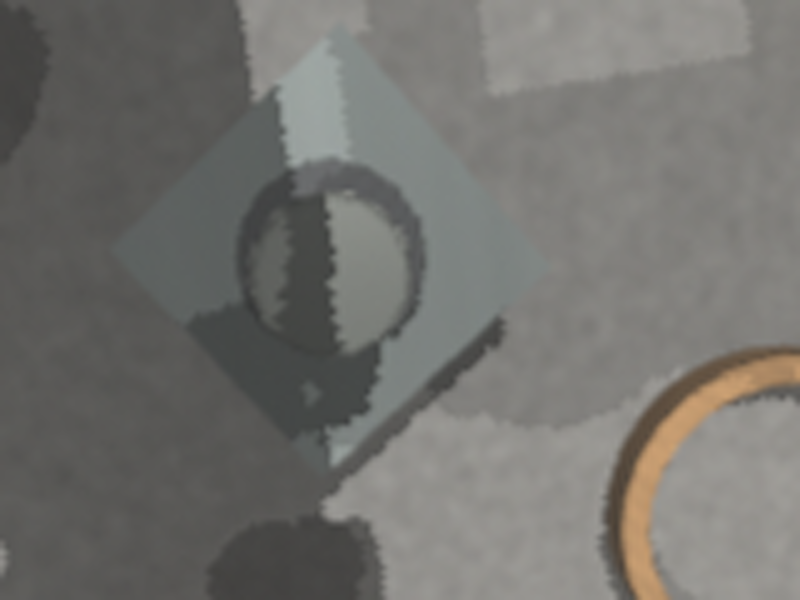

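The crop confirms the grey gauge in the square stand: barrel top centred at (330,272) in the crop, i.e. (256,124.4), and collar centre at (256.4,120.6).

Run:
```python
from h import *
k=ctrl.calibration("wrist")
for uv,z in [((256,124.4),.15),((256.4,120.6),.078),((256.6,120.4),.07)]:
    p=ray("wrist",uv,z,k);print(p,delta(p))
```

```text
[ 0.44323558 -0.3093197   0.15      ] [ 5.75252813 -0.06662432 11.14845967]
[ 0.44339757 -0.30865779  0.078     ] [ 5.79781140e+00 -1.59072125e-02  1.83484611e+01]
[ 0.44364423 -0.30858038  0.07      ] [5.78953980e+00 8.33002852e-03 1.91484689e+01]
```

```bash
python3 -m handwheel '[[[5.8,0,0],[0,0,0]],[[5.8,0,5],[0,0,0]],[[5.8,0,10],[0,0,0]],[[5.8,0,15],[0,0,0]],[[5.8,0,16],[0,0,0]]]'; python3 -m handwheel '[[[0,0,0],[0,0,0]],[[0,0,0],[0,0,0]]]'
python3 - <<'E'
from h import *
ctrl.get_image("wrist");print(delta([.4433,-.309,.1]))
E
python3 -m handwheel '[[[0,0,0],[0,0,0]],[[0,0,0],[0,0,0]],[[0,0,0],[0,0,0]],[[0,0,0],[0,0,0]],[[0,0,0],[0,0,0]]]' 1 60; python3 -m handwheel '[[[0,0,0],[0,0,0]],[[0,0,0],[0,0,0]],[[0,0,0],[0,0,0]]]'
```

```text
t: 17.73
tool_pos: [0.4413, -0.3069, 0.0975]
tool_rot: [-1.41, -2.799, -0.003]
contact_force: [0.1, 0.6, -0.3]
opening: 0.0854
grip_force: 0.0
t: 17.98
tool_pos: [0.4449, -0.3111, 0.1043]
tool_rot: [1.413, 2.801, -0.002]
contact_force: [0.2, -0.1, 0.5]
opening: 0.0859
grip_force: 0.0
[0.26255384 0.00351752 0.41876556]
t: 18.65
tool_pos: [0.4434, -0.3102, 0.1015]
tool_rot: [1.415, 2.804, -0.001]
contact_force: [-1.4, -0.1, 2.3]
opening: 0.0271
grip_force: 59.0
t: 19.02
tool_pos: [0.4434, -0.3101, 0.1015]
tool_rot: [1.415, 2.804, -0.001]
contact_force: [-1.5, -0.5, 4.2]
opening: 0.027
grip_force: 59.0
```

```bash
python3 -m handwheel '[[[0,0,-1],[0,0,0]],[[0,0,-3],[0,0,0]],[[0,0,-5],[0,0,0]],[[0,0,-8],[0,0,0]],[[0,0,-11],[0,0,0]]]'; python3 -m handwheel '[[[0,0,-2],[0,0,0]],[[0,0,-2],[0,0,0]],[[0,0,-2],[0,0,0]]]'
python3 - <<'E'
from h import *
t=np.load("tray.npz");a=ctrl.get_image("wrist");o=ctrl.get_obs();z=o["tool_pos"][2];print(o["tool_pos"],o["tool_rot"],o["contact_force"],o["opening"])
b=ctrl.get_image("scene")
cv2.imwrite("pics/w9f.png",a)
cv2.imwrite("pics/w9.png",np.hstack([cv2.resize(a[150:350,160:360],(400,400)),cv2.resize(b[80:260,60:240],(400,400))]))
print(delta([*t["near"],.2]),proj("wrist",np.array([*o["tool_pos"][:2],z+.0485])))
E
```

```text
t: 19.65
tool_pos: [0.4435, -0.3099, 0.2136]
tool_rot: [1.415, 2.804, -0.0]
contact_force: [0.1, 0.0, -1.4]
opening: 0.0269
grip_force: 59.0
t: 20.02
tool_pos: [0.4428, -0.3094, 0.23]
tool_rot: [-1.415, -2.803, -0.001]
contact_force: [0.2, -0.4, -1.7]
opening: 0.0266
grip_force: 59.0
[ 0.44268024 -0.30930521  0.22948242] [-1.41421839e+00 -2.80217529e+00 -1.30834292e-03] [ 0.41478077 -0.20135003 -1.31936785] 0.02696782543787451
[14.99842978 12.0486053   2.97514583] (np.float64(258.1417707876225), np.float64(301.89378781511516))
```

View pics/w9.png

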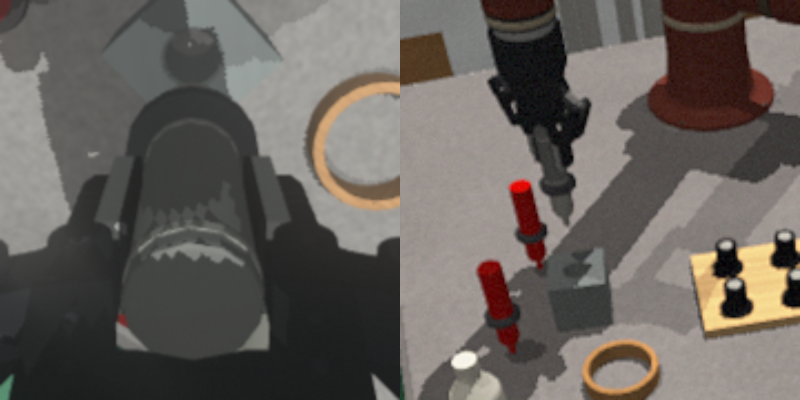

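The gauge is held upright and drawn clear of the stand. Its barrel top is centred at about (257,300), against a predicted (258,302). Now I'll check its tilt numerically and locate the placed near foot's disc from the earlier picture.

```bash
python3 - <<'E'
from h import *
o=ctrl.get_obs();x,y,z=o["tool_pos"];th=np.linspace(0,6.28,200)
for r,h,n in [(.021,-.0235,"collar"),(.014,.0485,"top")]:
    q=np.array([proj("wrist",np.array([x+r*np.cos(u),y+r*np.sin(u),z+h])) for u in th]);print(n,q.min(0),q.max(0))
t=np.load("tray.npz")
# disc in w7f: wrist cal shifted to that pose
k=ctrl.calibration("wrist");k=dict(k);R=np.array(k["R"]);d=np.array([0.47798335,-0.35513507,0.26149871])-o["tool_pos"];k["t"]=np.array(k["t"])-R@d
a=cv2.imread("pics/w7f.png");disc(a,k,"wrist",(418,32),.052,r=16,th=150);print(t["near"])
E
python3 -m handwheel '[[[15,12,0],[0,0,0]],[[15,12,0],[0,0,0]],[[15,12,0],[0,0,0]],[[15,12,0],[0,0,0]],[[15,12,0],[0,0,0]]]';python3 -m handwheel '[[[0,0,0],[0,0,0]],[[0,0,0],[0,0,0]]]'
python3 - <<'E'
from h import *
t=np.load("tray.npz");print(delta([*t["near"],.1435]))
ctrl.get_image("scene")
print(delta([*t["near"],.1435]))
E
```

```text
collar [223.17699658 194.77081554] [291.25092334 258.0380856 ]
top [221.02023238 268.71789457] [295.0889396  332.40359016]
disc [416.86784141  32.03964758] 227 [ 0.5287 -0.1291  0.052 ] dt [ 9.33 17.63 17.75]
[ 0.45042828 -0.11702741]
t: 20.75
tool_pos: [0.4505, -0.1178, 0.2304]
tool_rot: [-1.414, -2.804, 0.001]
contact_force: [-0.0, -0.2, -0.5]
opening: 0.0271
grip_force: 59.5
t: 21.0
tool_pos: [0.4506, -0.1191, 0.231]
tool_rot: [-1.418, -2.803, 0.0]
contact_force: [0.2, 0.1, -1.3]
opening: 0.0266
grip_force: 59.5
[0.17560216 0.110199   8.74764182]
[0.1715812  0.10052148 8.75419229]
```

```bash
python3 -m handwheel '[[[0.05,0.1,2],[0,0,0]],[[0.05,0.1,5],[0,0,0]],[[0.05,0.1,7],[0,0,0]],[[0.05,0.1,8],[0,0,0]],[[0.05,0.1,8.3],[0,0,0]]]';python3 -m handwheel '[[[0,0,0],[0,0,0]],[[0,0,0],[0,0,0]],[[0,0,0],[0,0,0]]]'
python3 - <<'E'
from h import *
t=np.load("tray.npz")
for _ in range(4): 
    b=ctrl.get_image("scene");o=ctrl.get_obs();print(delta([*t["near"],.1435]),o["contact_force"])
a=ctrl.get_image("wrist");u,v=[int(s) for s in proj("scene",np.array([*t["near"],.06]))]
cv2.imwrite("pics/w10.png",np.hstack([cv2.resize(b[v-60:v+40,u-50:u+50],(400,400),interpolation=cv2.INTER_CUBIC),cv2.resize(a[120:320,150:350],(400,400))]))
E
```

```text
t: 21.68
tool_pos: [0.4507, -0.1168, 0.1471]
tool_rot: [-1.415, -2.803, 0.0]
contact_force: [-1.1, 0.2, -2.2]
opening: 0.0266
grip_force: 59.5
t: 22.05
tool_pos: [0.4517, -0.1171, 0.149]
tool_rot: [1.415, 2.803, 0.0]
contact_force: [0.5, 1.0, -1.4]
opening: 0.0265
grip_force: 59.5
[ 0.07448194 -0.0893386   0.53239107] [ 0.4124507   0.29310534 -0.64116775]
[ 0.06770801 -0.08521916  0.52039416] [ 0.21463747 -0.25148527 -1.72532175]
[ 0.05786954 -0.08051127  0.50694335] [-0.55985094  0.70349272 -1.36996272]
[ 0.05286835 -0.07756586  0.49373837] [-1.22716695 -0.21639924 -1.54430122]
```

View pics/w10.png

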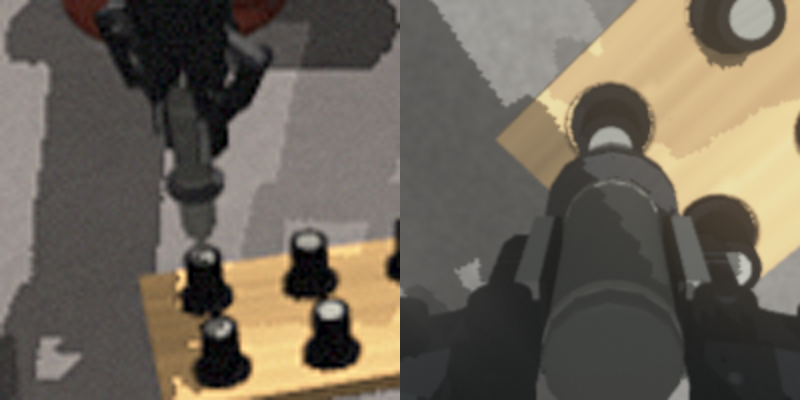

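Scene crop (left): the tip hangs directly over the new foot's disc at (203,258). Wrist crop (right): the foot is centred under the gauge axis at x≈610. Quick numeric check of the disc's edge, then press down.

```bash
python3 - <<'E'
from h import *
t=np.load("tray.npz");th=np.linspace(0,6.28,200)
for r,z in [(.009,.052),(.02,.016)]:
    q=np.array([proj("wrist",np.array([t["near"][0]+r*np.cos(u),t["near"][1]+r*np.sin(u),z])) for u in th]);q=(q-[150,120])*2+[400,0];print(q.min(0),q.max(0))
E
python3 -m handwheel '[[[0.05,-0.05,0.2],[0,0,0]],[[0.05,-0.05,0.4],[0,0,0]],[[0.05,-0.05,0.6],[0,0,0]],[[0.05,-0.05,0.6],[0,0,0]],[[0.05,-0.05,0.6],[0,0,0]]]'
python3 - <<'E'
from h import *
t=np.load("tray.npz");F=[]
for _ in range(6): ctrl.get_image("scene");F.append(ctrl.get_obs()["contact_force"])
print(delta([*t["near"],.1435]),np.mean(F,0))
E
```

```text
[590.83938299 126.46012859] [632.77181901 166.71541298]
[570.83595442  85.6984975 ] [652.65892288 165.05497899]
t: 22.92
tool_pos: [0.4506, -0.1169, 0.1424]
tool_rot: [1.415, 2.805, -0.0]
contact_force: [-0.0, 1.0, 0.1]
opening: 0.0268
grip_force: 59.5
[-0.00376826 -0.01985594 -0.12259603] [-1.19729294 -0.18660725  0.34058827]
```

```bash
python3 -m handwheel '[[[0,0,0.15],[0,0,0]],[[0,0,0.3],[0,0,0]],[[0,0,0.45],[0,0,0]],[[0,0,0.45],[0,0,0]],[[0,0,0.45],[0,0,0]]]'
python3 - <<'E'
from h import *
t=np.load("tray.npz");F=[]
for _ in range(10): ctrl.get_image("scene");F.append(ctrl.get_obs()["contact_force"])
print(delta([*t["near"],.1435]),np.mean(F,0),ctrl.get_obs()["tool_rot"])
E
```

```text
t: 23.85
tool_pos: [0.4506, -0.1169, 0.1379]
tool_rot: [1.415, 2.804, -0.0]
contact_force: [-1.4, 0.1, 1.2]
opening: 0.0264
grip_force: 59.6
[-0.00215848 -0.02255971 -0.57502481] [-0.96984451 -0.25262301  1.81442246] [ 1.41543440e+00  2.80449584e+00 -3.37366903e-06]
```

```bash
python3 -c "
from station import ctrl
print(ctrl.finish_job())"
```

```text
the job is handed in; nothing more can be done
None
```

Job handed in at about 24 s on the robot's clock: both feet are in their nests, and the gauge is held upright on the near foot in the stud's row, plunger about 5.7 mm in (half-way is 6 mm); I viewed 11 pictures, one over the limit of 10.

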